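# Counter-hold the bracket bolt on the tuner chassis

### The job

On the open radio tuner chassis, slide the brass sleeve over the upright steel shaft until it sits fully down on the shaft's collar, and let it go. Then reach down into the narrow gap behind the upright bracket, grasp the hex bolt head hidden there and hold it still against the nut driver that is slowly turning it; finish while still holding it, gripper closed firmly on the head between the fingers and the bolt no longer turning. Leave the plug-in coil, the jar and the screwdriver where they are.

Things in the scene. Friction and masses are not known exactly. Their poses are not given: they have to be found in the camera images.
- sleeve: Loose brass tube standing upright on the table, outside diameter 28 mm, bore 16 mm right through, 45 mm tall, 60 to 130 g. Origin: centre of its lower end; z runs up its axis.
- chassis: Fixed rigid tuner chassis; position and yaw vary. Origin: under the deck at table height; x points to the rear, away from the green knobbed front panel, y left, z up. Deck: x -110 to +90 mm, y -140 to +140 mm, top at z 20 mm. Front panel: at x -112 mm, 300 mm wide, top z 62 mm, knobs stick out 18 mm. Circuit card: x +40 to +85 mm, y +55 to +125 mm, top z 30 mm.
- seat (a point): Centre of the top of the dark steel collar (34 mm across) at the foot of the upright shaft, where the sleeve's lower end must rest; at (-20, +90, +23) mm in the chassis frame, axes as the chassis. The bare steel shaft is 13 mm in diameter and stands 60 mm up from this point, its last 8 mm tapering to 7 mm.
- bracket (a point): Middle of the top edge of the upright aluminium bracket, a fixed plate 4 mm thick at chassis x +16 to +20 mm, y -120 to +20 mm, top z 90 mm; axes as the chassis. The orange nut driver stands before it: x -80 to +8 mm, y -73 to -27 mm, top z 82 mm.
- screen (a point): Middle of the top edge of the fixed perforated steel rear screen, x +60 to +63 mm, y -135 to +35 mm, top z 70 mm; axes as the chassis. The gap between it and the bracket is 40 mm wide along x, open above and at both ends; its floor is the deck, z 20 mm.
- bolt_head (a point): Centre of the steel hex bolt head in the gap, at (+38.5, -50, +55) mm in the chassis frame. Its x is the bolt axis, along chassis x; y and z turn with the bolt. Head 17 mm across flats, 20 over corners, 9 mm thick along x, held off the bracket by a brass collar 14 mm in diameter, 14 mm long. Grip from above, fingers closing along chassis y: firmly gripped, it turns until its flats lie on the pads.
- bolt (a joint): Angle of the bolt about the chassis x axis, rad. At 0 and every pi/3 two flats stand upright, facing the chassis +y and -y. From the start the nut driver (slipping clutch, about 0.06 N m) drags the bolt round at about 0.15 rad/s towards larger values until it is held; the bolt cannot shift otherwise.
- coil: Bystander: loose plug-in coil, solid closed brown cylinder with copper winding and black base, 34 mm in diameter, 52 mm tall, upright on the table. Origin: centre of the underside.
- jar: Bystander: loose small amber jar with white cap, 42 mm in diameter, 52 mm tall, upright on the table. Origin: centre of the underside.
- screwdriver: Bystander: loose screwdriver lying on the table, 170 mm long along its x axis. Origin: on the table under its middle.
Things that resemble listed ones, but are neither listed nor needed, are in the scene too. Of the things that look like the sleeve, the smallest one is meant.

How it is judged:
By the outcome, as a careful person would: the job done as asked, in the order asked, and still so for the second after the job is handed in, while the arm keeps its last pose, push and grip.
It also fails if it takes over 58 s, if anything falls off the work surface, if the arm or the gripper's body presses on something with over 40 N, if the wrist force passes 120 N, or if a joint passes its speed limit or range.

### The arm

A 6-joint arm with a two-finger parallel gripper is mounted at the origin on the work surface. World frame = base frame: x ahead of the robot, y to its left, z up, the work surface at z = 0. Lengths are in mm, angles in rad, forces in N, time in s.
With the tool pointing down it reaches from about 275 to 725 mm from the base axis. Payload 15.9 kg.
Tool frame: the origin (TCP) lies between the finger pads, 19 mm behind the fingertips; this is the grasp point; z points along the fingers, y is the line along which they close (so a half turn about z gives the same grasp; the last joint's range is limited). The gripper opens to 85 mm and grips with 20 to 120 N. Pads are 22 mm wide; open, the fingers measure 114 mm over their backs; the gripper's body (76 mm by 85 mm) begins 54 mm behind the grasp point. The pads swing forward as they close: fully open they stand 13 mm farther back than shut.
Start: joints at [1.153, 0.213, -0.034, 1.323, 0, 1.571], TCP at [202.868, 456.979, 250.006] pointing down, gripper open.
Joint ranges: [-2.98, 2.98], [-0.74, 1.72], [-1.14, 1.35], [-2.1, 2.04], [-1.57, 1.44], [-3.14, 3.14]. Speed limits (rad/s): [1.89, 1.89, 2.39, 2.57, 3.14, 3.14].

### API

Orientations are given as a rotation vector (axis times angle).
In Python, from plant import telemetry, get_image, get_calibration, ticket gives the robot as it stands. The module is installed in compiled form; this text tells all that it offers.
- The arm moves only by the shell command python3 -m inch 'ROWS' [FORCE]. ROWS is a JSON list of rows, 1 to 12 of them, each of 7 numbers: the finger opening in mm, then dx, dy, dz in mm, then a rotation vector rx, ry, rz in rad; each row is the pose to reach, as a shift and turn from the pose commanded when the command began, along the tool's axes at that moment; what a row does not reach only later rows make up. A row lasts 1/12 s, in which the tool goes at most 41.7 mm and 0.125 rad, less where a joint would pass 70% of its speed; a pose out of reach is approached as far as the arm can. The fingers move at their own pace and stop on an object; FORCE is the grip in N (left out, the last holds). Time passes only in rows, so rows that do not move let the fingers close. It prints the time, the measured TCP pose, the force, the opening and the grip force at its end.
- telemetry.get_obs(): the state, without advancing time (a new reading comes with each control period).
- get_image(name): name is "scene" or "side" or "wrist"; returns the picture (400x640x3 uint8, blue, green, red); there is no depth.
- get_calibration(name): a dict with "mtx" (3x3 intrinsics, pixels), "rvec" (rotation vector, rad) and "tvec" (3), from world to camera coordinates, as OpenCV has them; the wrist camera has in their place "tool_from_camera" (4x4, takes a point from camera to tool coordinates, whose origin is the TCP and whose axes are the flange's). Camera axes: x right, y down, z forward; pixel columns grow to the right and rows downward; lengths in mm; the calibration is good to about 2 mm. The wrist camera is an equidistant fisheye: a pixel r from the principal point sees the ray r / f radians off the axis. A picture is of the moment at which its call begins: read the wrist's pose just before it. get_calibration takes no time and is no camera call.
- ticket.hand_in(): hands the job in; it is judged then, once.
The state is a dict: "time_s": time; "qpos": joint angles; "qvel": joint speeds; "effort": joint torques, N m; "eef_pos": TCP position; "ee_rot": TCP orientation; "contact_force": force on the tool from outside, world axes, zero at the start; "wrist_torque": the same for the moment, N m; "finger_gap": finger opening in mm; "gripper_force": force on a finger pad.
Only numpy, scipy, OpenCV 4.12 (cv2) and the standard library are available. Lean on these libraries where they do the work, as an engineer would, in place of code of your own. Each camera call takes 0.05 s, during which the arm holds its last target. There are 200 camera calls.

## Working session

There is one attempt and no reset: what is moved stays moved. The work goes in short steps, Python scripts to look and compute and a shell command to move; the robot and the scene stay as the last step left them, time stands still between calls to the robot, and variables do not carry over. Pictures are saved under pics/ and viewed, at most 12 in all, crops included, and the job is handed in when it is done.

```bash
mkdir -p pics
python3 - <<'E'
from plant import telemetry,get_image,get_calibration
import cv2,numpy as np
o=telemetry.get_obs();print({k:np.round(v,3) for k,v in o.items()})
for n in("scene","side","wrist"):
    im=get_image(n);cv2.imwrite(f"pics/{n}0.png",im)
    c=get_calibration(n);print(n,{k:np.round(v,3).tolist() for k,v in c.items()})
a=cv2.imread("pics/scene0.png");b=cv2.imread("pics/side0.png")
E
```

```text
{'time_s': np.float64(0.0), 'qpos': array([ 1.153,  0.213, -0.035,  1.323, -0.   ,  1.571]), 'qvel': array([-0.001,  0.001,  0.   ,  0.   , -0.001,  0.001]), 'effort': array([ 2.0000e-03, -6.8616e+01,  4.8712e+01,  1.8000e-02,  0.0000e+00,
       -0.0000e+00]), 'eef_pos': array([202.751, 456.724, 249.539]), 'ee_rot': array([-6.510e-01, -3.073e+00,  2.000e-03]), 'contact_force': array([-0.398,  0.274, -0.677]), 'wrist_torque': array([0.049, 0.025, 0.021]), 'gripper_force': np.float64(0.0), 'finger_gap': np.float64(85.409)}
scene {'mtx': [[367.705, 0.0, 320.874], [0.0, 367.705, 203.793], [0.0, 0.0, 1.0]], 'rvec': [0.655, 2.736, -1.006], 'tvec': [488.942, -91.26, 1069.946]}
side {'mtx': [[409.131, 0.0, 322.352], [0.0, 409.131, 200.337], [0.0, 0.0, 1.0]], 'rvec': [2.095, -0.943, 0.452], 'tvec': [-382.645, 330.411, 654.739]}
wrist {'mtx': [[309.707, 0.0, 322.4], [0.0, 309.707, 197.727], [0.0, 0.0, 1.0]], 'tool_from_camera': [[-0.001, -0.952, -0.306, 78.158], [1.0, -0.001, -0.0, -1.199], [0.0, -0.306, 0.952, -122.426], [0.0, 0.0, 0.0, 1.0]]}
```

View pics/scene0.png

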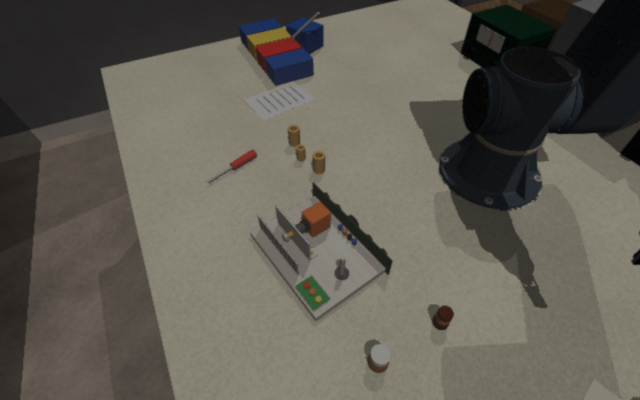

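View pics/side0.png

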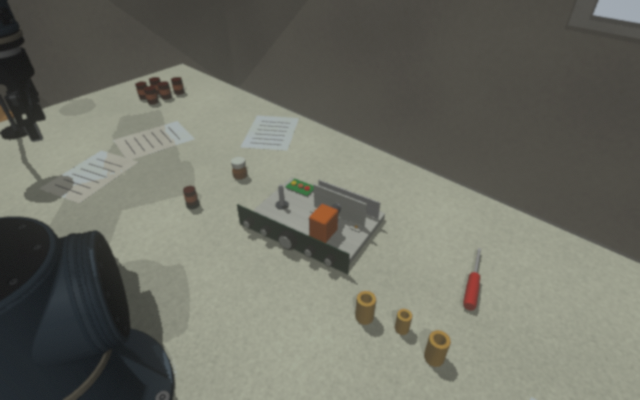

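View pics/wrist0.png

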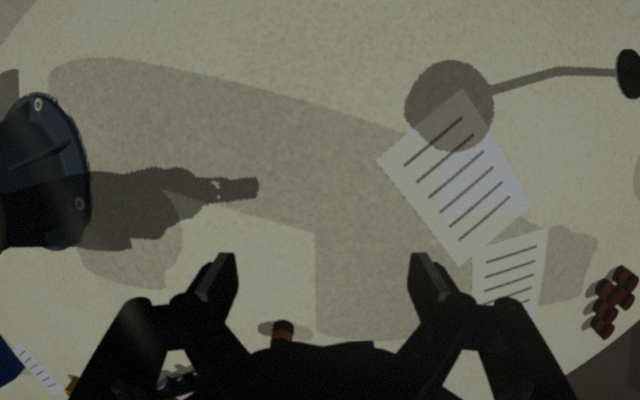

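The scene view shows three brass tubes, the smallest at about (300,153), with the chassis around (320,255), the coil at (443,317) and the jar at (379,358). In the side view the smallest tube is at (403,321) and the chassis around (310,225). The wrist view shows no target yet.

```bash
cat > h.py <<'E'
import cv2,numpy as np
from plant import telemetry,get_image,get_calibration
from scipy.spatial.transform import Rotation as R
def ray(n,uv,obs=None):
    "origin and unit directions (N,3) in the world of pixels uv"
    c=get_calibration(n);K=np.array(c["mtx"]);uv=np.atleast_2d(np.array(uv,float))
    d=np.c_[(uv-K[:2,2])/K[0,0],np.ones(len(uv))]
    if n=="wrist":
        r=np.linalg.norm(d[:,:2],axis=1)[:,None]
        d=np.c_[d[:,:2]/np.maximum(r,1e-9)*np.sin(r),np.cos(r)]
        T=np.array(c["tool_from_camera"]);W=R.from_rotvec(obs["ee_rot"]).as_matrix()
        return W@T[:3,3]+obs["eef_pos"],d@(W@T[:3,:3]).T
    M=R.from_rotvec(np.ravel(c["rvec"])).as_matrix()
    d/=np.linalg.norm(d,axis=1)[:,None]
    return -M.T@np.ravel(c["tvec"]),d@M
def plane(n,uv,z,obs=None):
    o,d=ray(n,uv,obs);return o+d*((z-o[2])/d[:,2])[:,None]
def tri(rays):
    "nearest point to rays [(o,d)], and rms miss"
    A=np.zeros((3,3));b=np.zeros(3)
    for o,d in rays:
        P=np.eye(3)-np.outer(d,d);A+=P;b+=P@o
    x=np.linalg.solve(A,b)
    return x,np.sqrt(np.mean([np.sum(((np.eye(3)-np.outer(d,d))@(x-o))**2) for o,d in rays]))
def project(n,X,obs=None):
    c=get_calibration(n);K=np.array(c["mtx"]);X=np.atleast_2d(X)
    if n!="wrist": return cv2.projectPoints(X.astype(float),np.array(c["rvec"],float),np.array(c["tvec"],float),K,None)[0][:,0]
    T=np.array(c["tool_from_camera"]);W=R.from_rotvec(obs["ee_rot"]).as_matrix()
    p=((X-obs["eef_pos"])@W-T[:3,3])@T[:3,:3]
    r=np.linalg.norm(p[:,:2],axis=1);th=np.arctan2(r,p[:,2])
    return K[:2,2]+p[:,:2]/r[:,None]*th[:,None]*K[0,0]
def blobs(im,lo,hi,amin=25):
    m=cv2.inRange(cv2.cvtColor(im,cv2.COLOR_BGR2HSV),lo,hi)
    n,l,s,c=cv2.connectedComponentsWithStats(m)
    return [(np.round(c[i],1).tolist(),s[i].tolist()) for i in range(1,n) if s[i][4]>=amin]
E
python3 - <<'E'
from h import *
for n in("scene","side"):
    im=cv2.imread(f"pics/{n}0.png")
    print(n,"brass",blobs(im,(12,110,70),(25,255,255)));print("green",blobs(im,(45,100,50),(80,255,255)));print("orange",blobs(im,(4,150,100),(11,255,255)))
    print("white/…",)
a=cv2.imread("pics/scene0.png")[180:325,240:400];b=cv2.imread("pics/side0.png")[170:275,230:395]
a=cv2.resize(a,None,fx=2.5,fy=2.5,interpolation=2);b=cv2.resize(b,None,fx=2.42424,fy=2.42424,interpolation=2)
s=cv2.imread("pics/side0.png")[280:370,345:460];s=cv2.resize(s,None,fx=3.4,fy=3.4,interpolation=2)
t=cv2.imread("pics/scene0.png")[115:180,270:340];t=cv2.resize(t,None,fx=3.4,fy=3.4,interpolation=2)
C=np.zeros((600,800,3),np.uint8)
for I,x,y in((a,0,0),(b,400,0),(s,400,260),(t,0,370)):
    h,w=I.shape[:2];h=min(h,600-y);w=min(w,800-x);C[y:y+h,x:x+w]=I[:h,:w]
cv2.imwrite("pics/c1.png",C)
E
```

```text
scene brass [([495.3, 2.6], [491, 0, 9, 7, 35]), ([484.3, 5.0], [478, 2, 12, 7, 42]), ([267.9, 36.5], [247, 28, 44, 23, 468]), ([296.2, 141.4], [288, 125, 17, 36, 309]), ([318.5, 161.7], [313, 152, 12, 21, 212]), ([290.1, 233.4], [288, 231, 5, 6, 25]), ([380.2, 367.8], [375, 366, 12, 4, 28])]
green [([312.3, 293.1], [297, 277, 32, 32, 382])]
orange [([316.1, 212.6], [303, 203, 27, 21, 332])]
white/…
side brass [([1.7, 115.2], [0, 108, 6, 12, 40]), ([325.1, 216.9], [311, 205, 27, 30, 317]), ([316.8, 235.8], [311, 231, 14, 11, 38]), ([365.7, 299.6], [357, 292, 18, 16, 201]), ([404.0, 315.9], [398, 309, 13, 15, 128]), ([438.8, 342.2], [429, 331, 21, 33, 282])]
green [([299.5, 189.0], [287, 184, 26, 11, 97])]
orange [([321.5, 220.2], [311, 215, 21, 10, 43])]
white/…
```

View pics/c1.png

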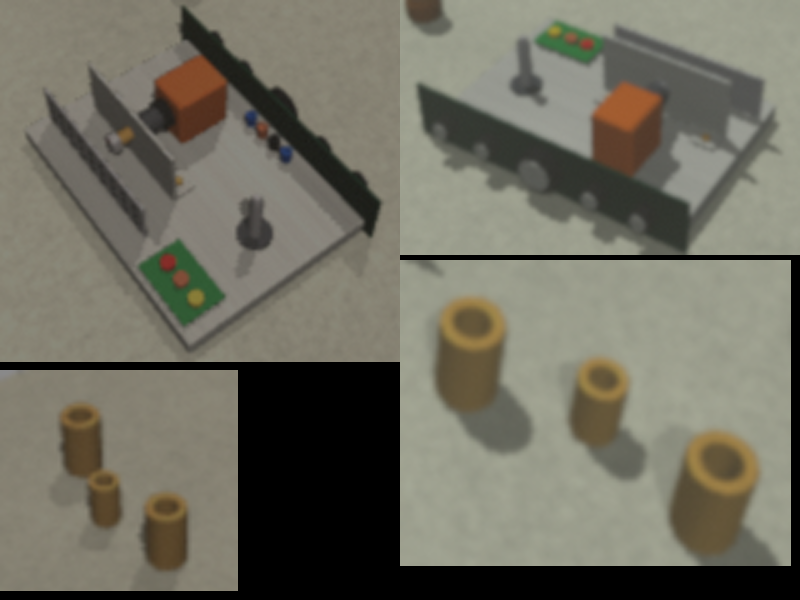

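The crops show the small sleeve's top ring at scene ≈(300.6,147.4) and side ≈(404.7,314.7). The shaft tip is at scene (342.8,260) and side (281.2,187.3). The bolt head is at scene (287,236). The deck and card corners are clear.

```bash
cat > fit.py <<'E'
from h import *
from scipy.optimize import least_squares
S=lambda p:np.array(p)/2.5+[240,180]-.3
D=lambda p:(np.array(p)-[400,0])/2.42424+[230,170]-.3
S2=lambda p:(np.array(p)-[0,370])/3.4+[270,115]-.35
D2=lambda p:(np.array(p)-[400,260])/3.4+[345,280]-.35
def two(a,b): return tri([(ray("scene",a)[0],ray("scene",a)[1][0]),(ray("side",b)[0],ray("side",b)[1][0])])
if __name__=="__main__":
    np.set_printoptions(precision=1,suppress=True)
    for nm,a,b in(("small",(104,480),(603,379)),("bigL",(80,414),(472,324)),("bigR",(165,507),(721,461))):
        print(nm,*two(S2(a),D2(b)))
    # chassis features: local point, scene px, side px
    F=[((-20,90,83),(257,200),(524,42)),((40,55,30),(178,240),(607,42)),((85,125,30),(187,326),(537,24+14)),
       ((40,125,30),(225,295),(590,63)),((85,55,30),(139,266),(560,22))]
    # order of side corners: match by triangulation miss
    sc=[(178,240),(225,295),(187,326),(139,266)]
    sd=[(560,22),(607,42),(590,63),(537,40)]
    print("tip",*two(S(F[0][1]),D(F[0][2])))
    for p in sc: print("card",p,*[f"{two(S(p),D(q))[0].round(0)} {two(S(p),D(q))[1]:.1f};" for q in sd])
    for p,z in(((26,132),20),((190,350),20),((364,226),20),((118,141),55),((46,95),70),((145,230),70),((90,66),90),((175,165),90)): print("plane",p,plane("scene",S(p),z)[0])
E
python3 fit.py
```

```text
small [ 460.4 -303.5   44.8] 1.619654033089345
bigL [ 443.3 -275.9  111. ] 46.723899511493855
bigR [ 437.1 -337.1    7.9] 50.095406869214116
tip [547.3 105.   76.7] 0.4492614248436323
card (178, 240) [615. 109.  65.] 10.0; [626.  82.  41.] 11.5; [614.  81.  23.] 0.5; [602. 111.  52.] 23.7;
card (225, 295) [616. 145.  41.] 14.8; [626. 118.  18.] 38.0; [614. 118.  -2.] 27.2; [602. 148.  26.] 1.0;
card (187, 326) [644. 156.  23.] 2.2; [656. 129.  -3.] 25.7; [644. 129. -24.] 14.3; [630. 159.   7.] 12.2;
card (139, 266) [642. 118.  50.] 23.5; [654.  90.  24.] 1.9; [643.  89.   6.] 13.6; [628. 121.  37.] 37.8;
plane (26, 132) [694.9 -97.7  20. ]
plane (190, 350) [648.9 176.8  20. ]
plane (364, 226) [455.  143.7  20. ]
plane (118, 141) [625.3 -22.1  55. ]
plane (46, 95) [668.5 -92.5  70. ]
plane (145, 230) [644.8  83.8  70. ]
plane (90, 66) [621.9 -90.4  90. ]
plane (175, 165) [598.6  48.1  90. ]
```

```bash
cat > go.py <<'E'
"go.py x y z toolx_angle : shift (tool axes) and turn to a tool-down pose"
import sys;from h import *
o=telemetry.get_obs();x,y,z,a=map(float,sys.argv[1:5])
W=R.from_rotvec(o["ee_rot"]);d=W.inv().apply(np.array([x,y,z])-o["eef_pos"])
G=R.from_matrix(np.array([[np.cos(a),np.sin(a),0],[np.sin(a),-np.cos(a),0],[0,0,-1]]))
print("t",round(o["time_s"],2),"shift",d.round(1),"turn",(W.inv()*G).as_rotvec().round(3),"rows>=",np.linalg.norm(d)/41.7)
E
python3 - <<'E'
from fit import *
for nm,a,b in(("bigUp",(80,414),(721,461)),("bigLow",(165,507),(472,324))): print(nm,*two(S2(a),D2(b)))
E
python3 go.py 440 -280 250 -2.5;python3 go.py 440 -280 250 3.308
```

```text
bigUp [ 448.63935201 -377.42852512   59.79779588] 2.066905001998112
bigLow [ 434.69864886 -235.46031667   57.70867524] 2.0893935738466762
t 0.15 shift [-5.158e+02 -5.771e+02  1.000e-01] turn [-1.000e-03 -0.000e+00 -1.059e+00] rows>= 18.5619764415267
t 0.15 shift [-5.158e+02 -5.771e+02  1.000e-01] turn [-0.001 -0.    -0.584] rows>= 18.5619764415267
```

```bash
python3 go.py 530 40 260 2.0
```

```text
t 0.15 shift [-468.2 -248.2  -10.2] turn [-0.001  0.     0.724] rows>= 12.70953019855475
```

```bash
python3 -m inch '[[60,-36,-19,-1,0,0,0.06],[60,-72,-38,-2,0,0,0.12],[60,-108,-57,-3,0,0,0.18],[60,-144,-76,-4,0,0,0.24],[60,-180,-95,-5,0,0,0.3],[60,-216,-114,-5,0,0,0.36],[60,-252,-133,-6,0,0,0.42],[60,-288,-152,-7,0,0,0.48],[60,-324,-171,-8,0,0,0.54],[60,-360,-190,-9,0,0,0.6],[60,-396,-209,-10,0,0,0.66],[60,-432,-228,-10,0,0,0.7]]'
python3 -m inch '[[60,-30,-18,0,0,0,0.024],[60,-36,-20,0,0,0,0.024],[60,-36,-20,0,0,0,0.024]]'
python3 - <<'E'
from h import *
import json
o=telemetry.get_obs();im=get_image("wrist");cv2.imwrite("pics/w1.png",im)
json.dump({k:np.array(v).tolist() for k,v in o.items()},open("w1.json","w"));print(o["eef_pos"],o["ee_rot"],o["time_s"])
E
```

```text
time_s: 1.15
eef_pos: [506.1, 71.3, 260.1]
ee_rot: [1.671, 2.66, 0.0]
contact_force: [-0.0, 1.9, -0.7]
finger_gap: 60.0
gripper_force: 0.0
time_s: 1.4
eef_pos: [502.9, 30.2, 259.7]
ee_rot: [-1.702, -2.64, 0.001]
contact_force: [-0.3, 0.6, -0.8]
finger_gap: 59.6
gripper_force: 0.0
[502.94421324  30.19545132 259.6601136 ] [-1.70157328e+00 -2.64022834e+00  1.01071261e-03] 1.4
```

View pics/w1.png

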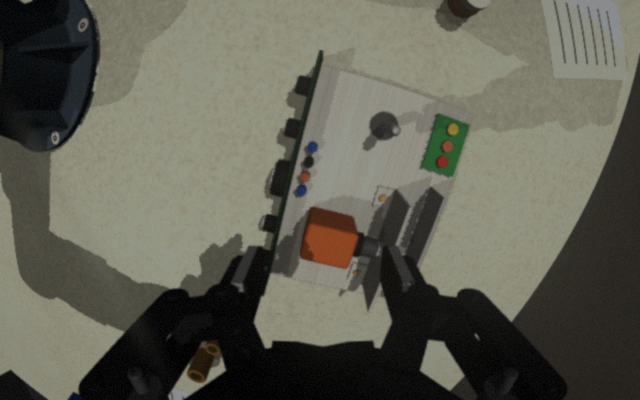

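```bash
python3 go.py 460 -270 200 2.0
```

```text
t 1.45 shift [-256.8 -164.    59.8] turn [-0.    -0.    -0.002] rows>= 7.445763279568907
```

The wrist view shows the chassis whole: the shaft tip near (394,131), its collar near (383,125), and the card at about (446,145).

```bash
python3 go.py 485 -355 200 2.0; python3 -m inch '[[60,-36,-15,6,0,0,0],[60,-72,-30,12,0,0,0],[60,-108,-45,18,0,0,0],[60,-144,-60,24,0,0,0],[60,-180,-75,30,0,0,0],[60,-216,-90,36,0,0,0],[60,-252,-105,42,0,0,0],[60,-288,-120,48,0,0,0],[60,-324,-130,54,0,0,0],[60,-335,-140,60,0,0,0],[60,-335,-140,60,0,0,0]]'
cat > snap.py <<'E'
import sys,json;from h import *
o=telemetry.get_obs();im=get_image("wrist");cv2.imwrite(f"pics/{sys.argv[1]}.png",im)
json.dump({k:np.array(v).tolist() for k,v in o.items()},open(sys.argv[1]+".json","w"));print(o["eef_pos"],o["time_s"])
E
python3 snap.py w2
python3 -m inch '[[60,-30,0,20,0,0,0],[60,-40,0,40,0,0,0],[60,-40,0,40,0,0,0]]'; python3 snap.py w3
python3 - <<'E'
from h import *
import json
for n in("w2","w3"):
    im=cv2.imread(f"pics/{n}.png");o=json.load(open(n+".json"));print(project("wrist",[[460,-303,45],[460,-303,0]],o))
    print(blobs(im,(12,100,50),(27,255,255),100))
C=np.hstack([cv2.imread("pics/w2.png")[:400,120:520],cv2.imread("pics/w3.png")[:400,120:520]]);cv2.imwrite("pics/c2.png",C)
E
```

```text
t 1.45 shift [-344.5 -176.5   59.8] turn [-0.    -0.    -0.002] rows>= 9.392037688742347
time_s: 2.37
eef_pos: [514.6, -332.0, 198.1]
ee_rot: [-1.698, -2.641, 0.0]
contact_force: [-1.2, 1.1, 0.1]
finger_gap: 60.1
gripper_force: 0.0
[ 514.58566033 -332.04396222  198.10337933] 2.3667
time_s: 2.67
eef_pos: [531.8, -365.7, 156.5]
ee_rot: [-1.694, -2.641, -0.0]
contact_force: [-0.8, 1.0, -0.8]
finger_gap: 60.3
gripper_force: 0.0
[ 531.79248632 -365.72231799  156.48886819] 2.6667
[[281.44295417 133.75578492]
 [287.12941244 129.27382869]]
[([284.0, 53.2], [263, 33, 44, 41, 967]), ([282.4, 133.8], [267, 118, 32, 32, 641]), ([243.0, 198.6], [220, 174, 46, 50, 1493])]
[[271.48007753  90.27761114]
 [279.71246057  92.09073644]]
[([274.3, 8.4], [252, 0, 48, 19, 531]), ([272.4, 92.4], [254, 75, 40, 35, 795]), ([225.1, 171.3], [198, 145, 57, 55, 1933]), ([56.4, 395.0], [50, 388, 17, 12, 100])]
```

View pics/c2.png

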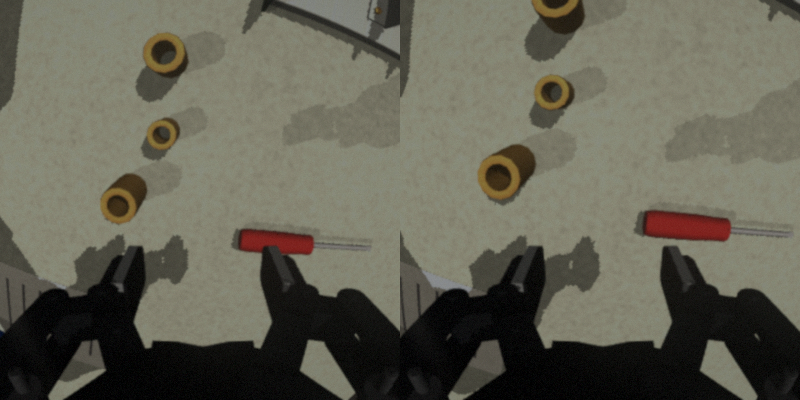

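Both views show the small sleeve's ring clear of the hand, at about (281,133) in w2 and (273,91) in w3. The two big tubes lie on either side of it, and the screwdriver handle is well away.

```bash
cat > slv.py <<'E'
from h import *
import json
rs=[];P=[]
for n,c in(("w2",(282,133)),("w3",(272,92))):
    im=cv2.imread(f"pics/{n}.png");o=json.load(open(n+".json"))
    h=cv2.cvtColor(im,cv2.COLOR_BGR2HSV);m=cv2.inRange(h,(12,100,105),(27,255,255))
    k,l,s,cc=cv2.connectedComponentsWithStats(m);i=min(range(1,k),key=lambda j:np.hypot(*(cc[j]-c))+1e3*(s[j][4]<60))
    ct=max(cv2.findContours((l==i).astype(np.uint8),0,1)[0],key=len);e=cv2.fitEllipse(ct);print(n,e,s[i])
    r=ray("wrist",e[0],o);rs.append((r[0],r[1][0]));P.append(plane("wrist",e[0],45,o)[0])
print(tri(rs),P)
E
python3 slv.py; python3 go.py 460 -303 100 2.0
```

```text
w2 ((281.00030517578125, 134.45811462402344), (28.034229278564453, 28.261266708374023), 149.54608154296875) [267 120  29  30 395]
w3 ((271.06768798828125, 91.56561279296875), (32.66291046142578, 33.99472427368164), 44.17140579223633) [254  75  35  34 545]
(array([ 459.69239989, -304.10948142,   42.55428722]), np.float64(0.008035637902570066)) [array([ 459.88281121, -303.74376795,   45.        ]), array([ 460.10798887, -304.02010338,   45.        ])]
t 2.72 shift [ 86.2 -39.2  58.7] turn [-0.001 -0.003  0.001] rows>= 2.6710880682768705
```

```bash
python3 -m inch '[[60,30,-13,12,0,0,0],[60,60,-27,35,0,0,0],[60,86,-39,56,0,0,0],[60,86,-39,56,0,0,0]]'; python3 go.py 460 -304 28 2.0;python3 slv.py|tail -1; python3 snap.py w4
```

```text
time_s: 3.05
eef_pos: [452.1, -297.0, 99.3]
ee_rot: [-1.687, -2.634, -0.001]
contact_force: [-1.3, 0.4, -0.1]
finger_gap: 59.9
gripper_force: 0.0
t 3.05 shift [-10.5   4.8  71.1] turn [-0.007 -0.012  0.002] rows>= 1.7274031565660133
(array([ 459.70532411, -304.11660703,   42.55899287]), np.float64(0.007964880221779594)) [array([ 459.89540533, -303.75157922,   45.        ]), array([ 460.12005893, -304.02744999,   45.        ])]
[ 452.08968657 -297.00758836   99.25478697] 3.05
```

```bash
python3 -m inch '[[60,0,0,0,0,0,0],[60,0,0,0,0,0,0],[60,0,0,0,0,0,0]]'; python3 go.py 460 -304 28 2.0
```

```text
time_s: 3.35
eef_pos: [462.2, -305.6, 105.7]
ee_rot: [1.695, 2.641, 0.0]
contact_force: [-0.2, 0.0, -0.2]
finger_gap: 60.2
gripper_force: 0.0
t 3.35 shift [ 2.6 -1.5 77.7] turn [0.002 0.003 0.001] rows>= 1.8649136339129115
```

```bash
python3 -m inch '[[60,2,-1,20,0,0,0],[60,2.6,-1.5,40,0,0,0],[60,2.6,-1.5,56,0,0,0],[60,2.6,-1.5,68,0,0,0],[60,2.6,-1.5,75,0,0,0],[60,2.6,-1.5,77.5,0,0,0],[60,2.6,-1.5,77.5,0,0,0],[60,2.6,-1.5,77.5,0,0,0],[45,2.6,-1.5,77.5,0,0,0],[35,2.6,-1.5,77.5,0,0,0],[20,2.6,-1.5,77.5,0,0,0],[20,2.6,-1.5,77.5,0,0,0]]' 40
python3 -m inch '[[20,0,0,0,0,0,0],[20,0,0,0,0,0,0],[20,0,0,0,0,0,0],[20,0,0,0,0,0,0]]' 40; python3 go.py 460 -304 28 2.0
```

```text
time_s: 4.35
eef_pos: [458.4, -303.6, 27.3]
ee_rot: [1.697, 2.642, 0.0]
contact_force: [-0.8, 0.1, 5.8]
finger_gap: 26.6
gripper_force: 39.0
time_s: 4.68
eef_pos: [458.4, -303.6, 27.3]
ee_rot: [1.697, 2.642, 0.0]
contact_force: [-0.5, 0.8, 6.0]
finger_gap: 26.9
gripper_force: 39.0
t 4.68 shift [-1.   1.3 -0.7] turn [ 0.001  0.001 -0.   ] rows>= 0.043239063777133845
```

```bash
python3 -m inch '[[20,0,0,-15,0,0,0],[20,0,0,-40,0,0,0],[20,0,0,-75,0,0,0],[20,0,0,-110,0,0,0],[20,0,0,-145,0,0,0],[20,0,0,-165,0,0,0],[20,0,0,-172,0,0,0],[20,0,0,-172,0,0,0],[20,0,0,-172,0,0,0]]'; python3 go.py 581 34 200 2.0
python3 - <<'E'
from h import *
import json
o=json.load(open("w1.json"))
print(plane("wrist",[(394,131)],83,o),plane("wrist",[(383,125)],23,o), plane("wrist",[(470,110),(337,66),(446,145)],20,o))
E
```

```text
time_s: 5.43
eef_pos: [457.8, -303.2, 197.6]
ee_rot: [-1.697, -2.643, 0.0]
contact_force: [-0.2, 1.1, -1.4]
finger_gap: 26.2
gripper_force: 39.6
t 5.43 shift [255.4 252.3  -2.3] turn [-0.    -0.001 -0.   ] rows>= 8.610055873683127
[[545.32084304 104.15970612  83.        ]] [[545.28680258 105.41978897  23.        ]] [[638.03220158 174.47183999  20.        ]
 [468.05110586 145.09470396  20.        ]
 [629.18405562 119.88527894  20.        ]]
```

```bash
python3 -m inch '[[20,20,20,-1,0,0,0],[20,45,45,-2,0,0,0],[20,72,72,-2,0,0,0],[20,99,98,-2,0,0,0],[20,126,125,-2,0,0,0],[20,153,152,-2,0,0,0],[20,180,178,-2,0,0,0],[20,207,204,-2,0,0,0],[20,230,228,-2,0,0,0],[20,246,243,-2,0,0,0],[20,253,251,-2,0,0,0],[20,255,252,-2,0,0,0]]'; python3 -m inch '[[20,0,0,0,0,0,0],[20,0,0,0,0,0,0],[20,0,0,0,0,0,0]]';python3 snap.py w5; python3 -m inch '[[20,-15,15,-5,0,0,0],[20,-40,35,-20,0,0,0],[20,-60,50,-30,0,0,0],[20,-60,50,-30,0,0,0],[20,-60,50,-30,0,0,0],[20,-60,50,-30,0,0,0]]';python3 snap.py w6
python3 - <<'E'
import cv2,numpy as np
cv2.imwrite("pics/c3.png",np.hstack([cv2.imread(f"pics/{n}.png")[:400,120:520] for n in("w5","w6")]))
E
```

```text
time_s: 6.43
eef_pos: [580.9, 34.9, 198.6]
ee_rot: [-1.694, -2.643, 0.002]
contact_force: [-0.1, 0.9, -2.0]
finger_gap: 26.2
gripper_force: 39.6
time_s: 6.68
eef_pos: [580.6, 32.1, 200.3]
ee_rot: [-1.699, -2.642, 0.001]
contact_force: [-0.6, -0.5, -1.5]
finger_gap: 26.6
gripper_force: 39.6
[580.61644712  32.10529048 200.25147562] 6.6833
time_s: 7.23
eef_pos: [650.9, -0.9, 230.0]
ee_rot: [-1.698, -2.642, 0.001]
contact_force: [0.2, 1.1, -1.6]
finger_gap: 26.3
gripper_force: 39.9
[650.88223702  -0.90025465 229.99553684] 7.2333
```

View pics/c3.png

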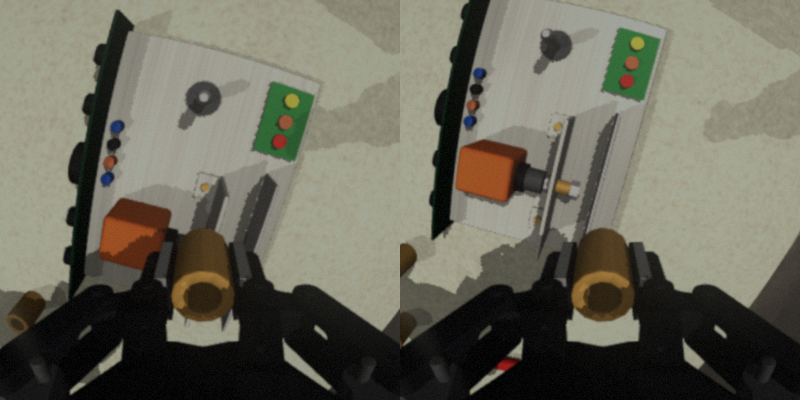

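The paired view shows the shaft tip at w5 (323,98) and w6 (267,34), the collar around it, and the bolt head at w6 (293,188). The sleeve hangs straight between the fingers.

```bash
cat > ch.py <<'E'
from h import *
import json
np.set_printoptions(precision=1,suppress=True)
tips=[];cards=[]
for n,c in(("w5",(323,98)),("w6",(268,34))):
    im=cv2.imread(f"pics/{n}.png");o=json.load(open(n+".json"))
    g=cv2.GaussianBlur(cv2.cvtColor(im,cv2.COLOR_BGR2GRAY),(3,3),0);x,y=c
    w=g[y-7:y+8,x-7:x+8].astype(float);w=np.where(w>w.max()*.8,w,0);w=(w>0).astype(np.uint8)
    k,l,s,cc=cv2.connectedComponentsWithStats(w);i=min(range(1,k),key=lambda j:np.hypot(*(cc[j]-7)))
    t=cc[i]+[x-7,y-7];r=ray("wrist",t,o);tips.append((r[0],r[1][0]))
    print(n,"tip",t,s[i],plane("wrist",t,83,o))
    hsv=cv2.cvtColor(im,cv2.COLOR_BGR2HSV);m=cv2.inRange(hsv,(45,90,40),(85,255,255))
    ct=max(cv2.findContours(m,0,2)[0],key=cv2.contourArea);q=cv2.minAreaRect(cv2.convexHull(ct));b=cv2.boxPoints(q)
    print("card",plane("wrist",b,30,o));r=ray("wrist",q[0],o);cards.append((r[0],r[1][0]))
    W=plane("wrist",ct[:,0].astype(float),30,o)[:,:2].astype(np.float32);print("rect on plane",cv2.minAreaRect(W))
print("tip",*tri(tips),"card",*tri(cards))
o=json.load(open("w6.json"));print("bolt",plane("wrist",(293,188),55,o))
E
python3 ch.py
```

```text
w5 tip [323.5  96.6] [ 4  2  8  8 50] [[547.  105.9  83. ]]
card [[610.2  81.8  30. ]
 [599.  148.2  30. ]
 [641.3 157.6  30. ]
 [653.8  89.4  30. ]]
rect on plane ((625.8870239257812, 118.62997436523438), (43.32734680175781, 67.4903335571289), 9.639444351196289)
w6 tip [266.4  30. ] [ 0  0 15  9 79] [[547.2 108.2  83. ]]
card [[612.   81.2  30. ]
 [600.7 147.8  30. ]
 [643.  155.5  30. ]
 [654.5  88.4  30. ]]
rect on plane ((627.5989990234375, 118.05766296386719), (42.93828582763672, 67.60945129394531), 9.704917907714844)
tip [547.5 106.8  86.1] 1.0880803080423154 card [628.  119.2  20.1] 0.2525041135812297
bolt [[626.5 -20.7  55. ]]
```

```bash
python3 go.py 545.5 106 122 2.0
```

```text
t 7.28 shift [140.6 -51.2 108.2] turn [-0.001 -0.001 -0.001] rows>= 4.42775621718864
```

```bash
python3 -m inch '[[20,20,-7,10,0,0,0],[20,50,-18,30,0,0,0],[20,80,-29,50,0,0,0],[20,110,-40,70,0,0,0],[20,130,-47,80,0,0,0],[20,140.6,-51,90,0,0,0],[20,140.6,-51.2,100,0,0,0],[20,140.6,-51.2,108,0,0,0],[20,140.6,-51.2,108,0,0,0],[20,140.6,-51.2,108,0,0,0],[20,140.6,-51.2,108,0,0,0]]'; python3 go.py 545.5 106 53 2.0
python3 - <<'E'
from h import *
C=[]
for n,p in(("scene",(546,105.5,85)),("side",(546,105.5,85))):
    im=get_image(n);cv2.imwrite(f"pics/{n}1.png",im);u,v=project(n,p)[0].astype(int);C.append(cv2.resize(im[v-30:v+30,u-30:u+30],(400,400),interpolation=2))
cv2.imwrite("pics/c4.png",np.hstack(C))
E
```

```text
time_s: 8.2
eef_pos: [547.1, 105.6, 122.9]
ee_rot: [1.699, 2.642, 0.001]
contact_force: [-0.5, -0.3, -1.1]
finger_gap: 26.5
gripper_force: 39.9
t 8.2 shift [ 1.  -1.3 69.9] turn [ 0.001  0.    -0.001] rows>= 1.6770012408989876
```

View pics/c4.png

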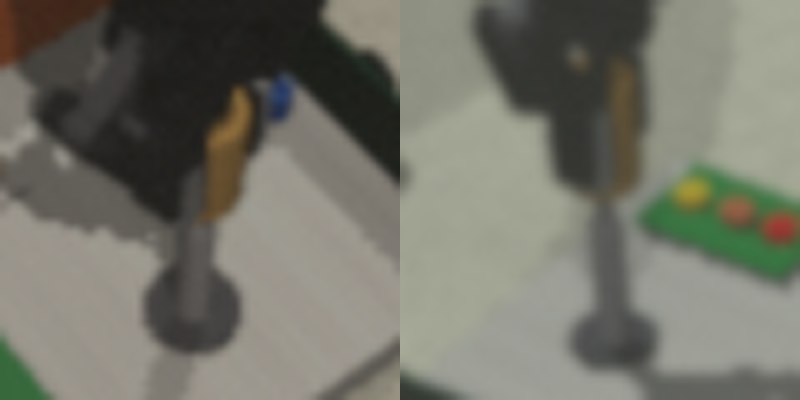

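The sleeve hangs just above the shaft tip, lined up in both views, so I descend gently.

```bash
python3 -m inch '[[20,0.7,-1,6,0,0,0],[20,0.7,-1,12,0,0,0],[20,0.7,-1,17,0,0,0],[20,0.7,-1,21,0,0,0],[20,0.7,-1,24,0,0,0],[20,0.7,-1,24,0,0,0]]'; python3 go.py 546 106 53 2.0
```

```text
time_s: 8.8
eef_pos: [545.5, 106.5, 97.9]
ee_rot: [1.697, 2.643, 0.0]
contact_force: [4.8, 1.9, -4.9]
finger_gap: 26.3
gripper_force: 39.7
t 8.8 shift [-0.7  0.2 44.9] turn [ 0. -0. -0.] rows>= 1.077919403821116
```

```bash
python3 -m inch '[[20,0,1,0,0,0,0],[20,0,1.2,8,0,0,0],[20,0,1.2,15,0,0,0],[20,0,1.2,21,0,0,0],[20,0,1.2,26,0,0,0],[20,0,1.2,28,0,0,0],[20,0,1.2,28,0,0,0]]'; python3 go.py 546 106 51 2.0
```

```text
time_s: 9.38
eef_pos: [545.9, 106.8, 69.8]
ee_rot: [-1.697, -2.643, 0.001]
contact_force: [0.0, -0.3, -1.0]
finger_gap: 26.9
gripper_force: 40.0
t 9.38 shift [-0.8 -0.2 18.8] turn [-0.001 -0.    -0.   ] rows>= 0.4508753712815841
```

Free of side force, so on down to the collar.

```bash
python3 -m inch '[[20,0,0,6,0,0,0],[20,0,0,11,0,0,0],[20,0,0,15,0,0,0],[20,0,0,17,0,0,0],[20,0,0,18,0,0,0],[20,0,0,19,0,0,0],[20,0,0,19.5,0,0,0],[20,0,0,19.5,0,0,0]]'; python3 go.py 546 106 50 2.0
```

```text
time_s: 10.05
eef_pos: [546.4, 106.9, 51.0]
ee_rot: [1.698, 2.643, 0.0]
contact_force: [-0.3, -1.2, -1.2]
finger_gap: 26.7
gripper_force: 40.0
t 10.05 shift [-0.7 -0.7  1. ] turn [ 0.  0. -0.] rows>= 0.03411094827267227
```

```bash
python3 -m inch '[[20,0,0,0.7,0,0,0],[20,0,0,1.4,0,0,0],[20,0,0,2,0,0,0],[20,0,0,2,0,0,0]]'
```

```text
time_s: 10.38
eef_pos: [546.6, 107.0, 50.2]
ee_rot: [1.697, 2.643, 0.001]
contact_force: [-6.9, -0.5, 18.8]
finger_gap: 26.7
gripper_force: 42.1
```

```bash
python3 -m inch '[[30,0,0,-1.5,0,0,0],[40,0,0,-1.5,0,0,0],[55,0,0,-1.5,0,0,0],[60,0,0,-1.5,0,0,0],[60,0,0,-1.5,0,0,0],[60,0,0,-15,0,0,0],[60,0,0,-40,0,0,0],[60,0,0,-75,0,0,0],[60,0,0,-110,0,0,0],[60,0,0,-130,0,0,0],[60,0,0,-135,0,0,0],[60,0,0,-135,0,0,0]]'; python3 go.py 546 106 190 3.31
python3 - <<'E'
from h import *
C=[]
for n,p in(("scene",(546,105.5,50)),("side",(546,105.5,50))):
    im=get_image(n);cv2.imwrite(f"pics/{n}2.png",im);u,v=project(n,p)[0].astype(int);C.append(cv2.resize(im[v-30:v+30,u-30:u+30],(400,400),interpolation=2))
cv2.imwrite("pics/c5.png",np.hstack(C))
E
```

```text
time_s: 11.38
eef_pos: [547.2, 107.1, 185.4]
ee_rot: [1.697, 2.642, 0.003]
contact_force: [1.2, -0.6, -0.6]
finger_gap: 60.1
gripper_force: 0.0
t 11.38 shift [-0.5 -1.5 -4.6] turn [ 0.002  0.002 -1.31 ] rows>= 0.11666751140795545
```

View pics/c5.png

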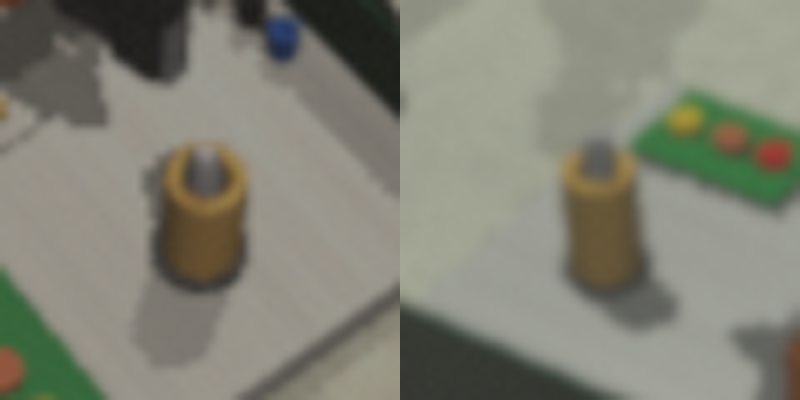

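The sleeve sits squarely on the collar in both views, with the shaft tip showing in its bore. Next is the bolt.

```bash
python3 -c "
from h import *
print(telemetry.get_obs()['qpos'].round(2))"; python3 go.py 621 -60 190 0.169;python3 go.py 640 -20 190 3.31
```

```text
[ 0.19  0.35 -0.02  1.2   0.    1.34]
t 11.48 shift [-182.9   -1.1   -7.1] turn [-1.000e-03  1.000e-03  1.831e+00] rows>= 4.389380930965318
t 11.48 shift [-154.4   32.8   -7.2] turn [-1.00e-03 -1.00e-03 -1.31e+00] rows>= 3.7895102394439792
```

```bash
python3 go.py 692 -10 195 3.31
```

```text
t 11.48 shift [-167.    84.2  -12.2] turn [-1.00e-03 -1.00e-03 -1.31e+00] rows>= 4.493753615467212
```

```bash
python3 -m inch '[[60,-10,5,-2,0,0,-0.11],[60,-27,14,-4,0,0,-0.23],[60,-44,23,-6,0,0,-0.35],[60,-61,31,-8,0,0,-0.47],[60,-78,40,-10,0,0,-0.59],[60,-95,49,-12,0,0,-0.71],[60,-112,58,-12,0,0,-0.83],[60,-129,66,-12,0,0,-0.95],[60,-145,75,-12,0,0,-1.07],[60,-158,81,-12,0,0,-1.19],[60,-165,84,-12,0,0,-1.28],[60,-167,84,-12,0,0,-1.31]]'; python3 -m inch '[[60,0,0,0,0,0,0],[60,0,0,0,0,0,0],[60,0,0,0,0,0,0]]';python3 snap.py w7; python3 -m inch '[[60,15,0,10,0,0,0],[60,30,0,25,0,0,0],[60,30,0,40,0,0,0],[60,30,0,45,0,0,0],[60,30,0,45,0,0,0],[60,30,0,45,0,0,0]]';python3 snap.py w8
python3 - <<'E'
from h import *
import json
C=[]
for n in("w7","w8"):
    o=json.load(open(n+".json"));p=project("wrist",(627.3,-21,55),o)[0];print(p);u,v=p.astype(int);u0,v0=u-60,max(v-60,0)
    C.append(cv2.resize(cv2.imread(f"pics/{n}.png")[v0:v0+120,u0:u0+120],(400,400),interpolation=2));print(u0,v0)
cv2.imwrite("pics/c6.png",np.hstack(C))
E
```

```text
time_s: 12.48
eef_pos: [692.4, -11.1, 193.2]
ee_rot: [0.271, -3.127, -0.0]
contact_force: [-0.1, 0.4, -1.1]
finger_gap: 59.8
gripper_force: 0.0
time_s: 12.73
eef_pos: [691.7, -9.8, 195.1]
ee_rot: [0.262, -3.129, -0.0]
contact_force: [0.6, -0.4, -0.9]
finger_gap: 59.6
gripper_force: 0.0
[691.71791263  -9.7924619  195.08357796] 12.7333
time_s: 13.28
eef_pos: [662.8, -14.8, 151.4]
ee_rot: [-0.264, 3.13, 0.0]
contact_force: [0.6, 0.6, 0.9]
finger_gap: 60.0
gripper_force: 0.0
[662.847497   -14.84925762 151.4348871 ] 13.2833
[323.35896136 117.55283111]
263 57
[323.93186581 161.21433839]
263 101
```

View pics/c6.png

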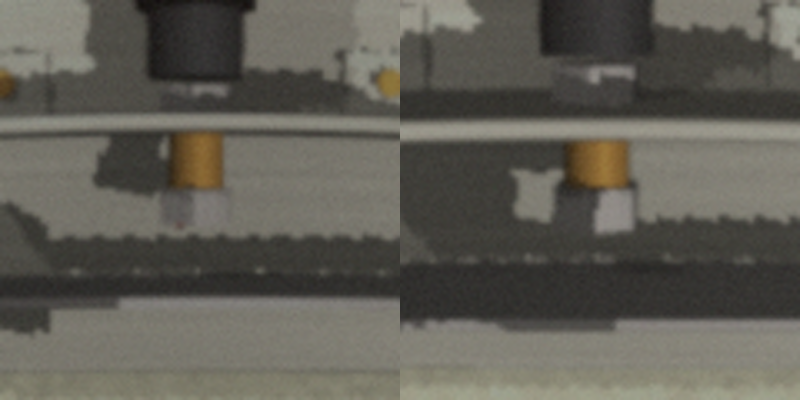

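The head lies behind the brass collar at w7 ≈(321.5,119.4) and w8 ≈(322.4,163.4). The bracket's bright top edge is at w7 row ≈94 and w8 row ≈140, parallel to the image rows, so the yaw is right.

```bash
python3 - <<'E'
from h import *
import json
np.set_printoptions(precision=1,suppress=True)
D={n:json.load(open(n+".json")) for n in("w7","w8")}
def T(a,b):
    r=[ray("wrist",a,D["w7"]),ray("wrist",b,D["w8"])];return tri([(o,d[0]) for o,d in r])
P7=lambda x,y:(263+x*.3-.35,57+y*.3-.35);P8=lambda x,y:(263+(x-400)*.3-.35,101+y*.3-.35)
print("head",*T(P7(195,208),P8(598,208)),plane("wrist",P7(195,208),60,D["w7"]),plane("wrist",P8(598,208),60,D["w8"]))
print("collar/head edge z",*T(P7(195,188),P8(598,185)))
print("bracket top",*T(P7(195,124),P8(598,130)),plane("wrist",P7(195,124),90,D["w7"]),plane("wrist",P8(598,130),90,D["w8"]))
for n,P,yy,x0 in(("w7",P7,(118,114),(20,380)),("w8",P8,(128,124),(420,780))):pass
E
python3 go.py 627.5 -21 110 3.31
```

```text
head [628.8 -22.4  55.6] 0.25160849848981987 [[628.6 -22.6  60. ]] [[627.9 -22.3  60. ]]
collar/head edge z [623.8 -23.2  55.9] 0.24735216897385878
bracket top [608.5 -25.7  84.9] 0.19928742491394338 [[608.6 -25.9  90. ]] [[607.8 -25.6  90. ]]
t 13.33 shift [36.2 -0.1 41.8] turn [-0.     0.001 -0.   ] rows>= 1.3263286036296205
```

```bash
python3 -m inch '[[45,12,0.5,5,0,0,0],[45,25,1,12,0,0,0],[45,33,1,20,0,0,0],[45,35.5,1,28,0,0,0],[45,35.5,1,30,0,0,0],[45,35.5,1,30,0,0,0],[45,35.5,1,30,0,0,0]]'; python3 go.py 628 -22 55 3.31
```

```text
time_s: 13.92
eef_pos: [628.2, -19.9, 121.4]
ee_rot: [-0.264, 3.13, -0.0]
contact_force: [1.6, -1.0, 0.8]
finger_gap: 44.8
gripper_force: 0.0
t 13.92 shift [ 0.6 -2.  66.4] turn [-0.     0.001 -0.   ] rows>= 1.5926015888132368
```

```bash
python3 -m inch '[[45,0.6,-2,8,0,0,0],[45,0.6,-2,18,0,0,0],[45,0.6,-2,28,0,0,0],[45,0.6,-2,38,0,0,0],[45,0.6,-2,48,0,0,0],[45,0.6,-2,57,0,0,0],[45,0.6,-2,63,0,0,0],[45,0.6,-2,66,0,0,0],[45,0.6,-2,66,0,0,0],[45,0.6,-2,66,0,0,0]]'; python3 go.py 628 -22 55 3.31
```

```text
time_s: 14.75
eef_pos: [627.3, -22.1, 55.2]
ee_rot: [-0.264, 3.13, -0.0]
contact_force: [-0.7, 0.1, 0.2]
finger_gap: 45.1
gripper_force: 0.0
t 14.75 shift [-0.7 -0.   0.2] turn [-0.  0. -0.] rows>= 0.01769685213461886
```

Now close on the head and wait for the flats to align.

```bash
python3 -m inch '[[30,0,0,0,0,0,0],[24,0,0,0,0,0,0],[10,0,0,0,0,0,0],[10,0,0,0,0,0,0],[10,0,0,0,0,0,0],[10,0,0,0,0,0,0],[10,0,0,0,0,0,0],[10,0,0,0,0,0,0]]' 60;  python3 -m inch '[[10,0,0,0,0,0,0],[10,0,0,0,0,0,0],[10,0,0,0,0,0,0],[10,0,0,0,0,0,0],[10,0,0,0,0,0,0],[10,0,0,0,0,0,0],[10,0,0,0,0,0,0],[10,0,0,0,0,0,0]]' 80; python3 go.py 628 -22 55 3.31
```

```text
time_s: 15.42
eef_pos: [627.4, -21.7, 55.7]
ee_rot: [-0.264, 3.13, 0.001]
contact_force: [-3.0, 4.2, 5.5]
finger_gap: 16.0
gripper_force: 58.3
time_s: 16.08
eef_pos: [627.5, -21.6, 55.8]
ee_rot: [-0.264, 3.129, 0.001]
contact_force: [-2.4, 3.7, 6.8]
finger_gap: 15.0
gripper_force: 77.9
t 16.08 shift [-0.5 -0.4  0.8] turn [0.001 0.001 0.   ] rows>= 0.024394601354282876
```

```bash
python3 -m inch '[[10,0,0,0,0,0,0],[10,0,0,0,0,0,0],[10,0,0,0,0,0,0],[10,0,0,0,0,0,0],[10,0,0,0,0,0,0],[10,0,0,0,0,0,0],[10,0,0,0,0,0,0],[10,0,0,0,0,0,0],[10,0,0,0,0,0,0],[10,0,0,0,0,0,0],[10,0,0,0,0,0,0],[10,0,0,0,0,0,0]]'
python3 - <<'E'
from h import *
im=get_image("wrist");s=get_image("scene")
a=cv2.resize(im[120:320,220:420],(400,400),interpolation=2);b=cv2.resize(s[180:320,250:390],(400,400),interpolation=2)
cv2.imwrite("pics/c7.png",np.hstack([a,b]))
E
```

```text
time_s: 17.08
eef_pos: [627.4, -21.6, 55.8]
ee_rot: [-0.264, 3.129, 0.001]
contact_force: [-1.2, 2.6, 7.8]
finger_gap: 15.2
gripper_force: 77.9
```

View pics/c7.png

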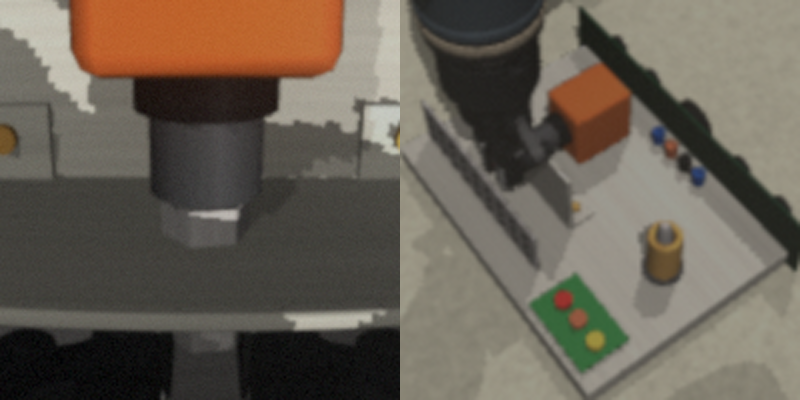

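The wrist view looks over the bracket into the gap, with the gripper down in it. The opening is steady at the 17 mm flats' reading (the sensor reads about 1.3 mm low), and the sleeve stays seated in the scene view.

```bash
python3 -c "
from plant import ticket
print(ticket.hand_in())"
```

```text
the job is handed in; nothing more can be done
None
```

I handed the job in at about 17 s, with the sleeve released and seated on the collar and the gripper holding the bolt head at about 78 N; a steady opening reading suggests the bolt has stopped turning, though I couldn't see the head itself at the end.

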